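Uncover the sample tray

ROBOT

A 6-joint arm with a two-finger parallel gripper is mounted at the origin on the work surface. World frame = base frame: x ahead of the robot, y to its left, z up, the work surface at z = 0. Lengths are in mm, angles in rad, forces in N, time in s.
With the tool pointing down it reaches from about 350 to 875 mm from the base axis. Payload 4.2 kg.
Tool frame: the origin (TCP) lies between the finger pads; the fingertips stand 17 mm ahead of it and the grasp point (between the pads) lies 2 mm behind it; z points along the fingers, y is the line along which they close (so a half turn about z gives the same grasp; the last joint's range is limited). The gripper opens to 85 mm and grips with 20 to 120 N. Pads are 22 mm wide; open, the fingers measure 114 mm over their backs; the gripper's body (76 mm by 85 mm) begins 54 mm behind the grasp point. The pads swing forward as they close: fully open they stand 13 mm farther back than shut.
Start: joints at [-0.979, 0.385, 0.008, 0, -1.194, -0.259], TCP at [204.197, -590.68, 248.312] pointing down, gripper open.
Joint ranges: [-3.14, 3.14], [-1.21, 2.06], [-1.07, 1.41], [-3.16, 2.05], [-2.99, -0.16], [-3.1, 3.1]. Speed limits (rad/s): [2.79, 2.79, 3.14, 3.14, 3.14, 3.14].

INTERFACE

Orientations are given as a unit quaternion [x, y, z, w].
In Python, from bench import arm, viewer, status, job_done gives the robot as it stands (arm), with the cameras (viewer), the job as plain functions and the readings (status).
- The arm moves only by the tool inch_along, called after "Request:" as a command line: name --pt "numbers of a row" for each row, then --argument value for the rest. Schema: {"type":"object","properties":{"moves":{"type":"array","items":{"type":"array","items":{"type":"number"},"minItems":6,"maxItems":6},"minItems":1,"maxItems":10},"finger_gap":{"type":"number"},"only":{"type":"string"},"quiet":{"type":"boolean"},"lines":{"type":"string"}},"required":["moves"],"additionalProperties":false}. moves is a list of rows, 1 to 10 of them, each of 6 numbers: dx, dy, dz in shares of 1 m (1.0 is 1 m), then a rotation vector rx, ry, rz in parts of the range, where 1.0 means pi/2 rad; each row is the pose to reach, as a shift and turn from the pose commanded when the call began, along the tool's axes at that moment; what a row does not reach only later rows make up. A row lasts 1/10 s, in which the tool goes at most 50 mm and 0.15 rad, less where a joint would pass 70% of its speed; a pose out of reach is approached as far as the arm can. finger_gap is the finger opening in mm, set as the call begins (left out keeps the last). The fingers move at their own pace and stop on an object; the grip force is fixed at half the most. Time passes only in rows, so rows that do not move let the fingers close. The tool returns the time, the measured TCP pose, the force, the opening and the grip force at its end. only (a regular expression) keeps the lines of the reply that match it, lines (a string "A,B") keeps lines A to B, and quiet returns only ok. A shift or turn number past 1, either way, is cut back to 1. Input that does not fit is refused with a message, and nothing moves.
- status.read_state(): the state, without advancing time (a new reading comes with each control period).
- viewer.get_image(name): name is "scene" or "side" or "wrist"; returns the picture (420x560x3 uint8, blue, green, red); there is no depth.
- viewer.get_calibration(name): a dict with "K" (3x3 intrinsics, pixels), "rvec" (rotation vector, rad) and "tvec" (3), from world to camera coordinates, as OpenCV has them. Camera axes: x right, y down, z forward; pixel columns grow to the right and rows downward; lengths in mm; the calibration is good to about 2 mm. The wrist camera is an equidistant fisheye: a pixel r from the principal point sees the ray r / f radians off the axis. A picture is of the moment at which its call begins: read the wrist's pose just before it. get_calibration takes no time and is no camera call; for the wrist camera it gives the pose at the moment of the call.
- job_done(): hands the job in; it is judged then, once.
The state is a dict: "clock": time; "joints": joint angles; "joint_vel": joint speeds; "joint_efforts": joint torques, N m; "position": TCP position; "ee_rot": TCP orientation; "contact_force": force on the tool from outside, world axes, zero at the start; "wrist_torque": the same for the moment, N m; "gripper_width": finger opening in mm; "grasp_force": force on a finger pad.
Only numpy, scipy, OpenCV 4.12 (cv2) and the standard library are available. Lean on these libraries where they do the work, as an engineer would, in place of code of your own. Each camera call takes 0.05 s, during which the arm holds its last target. There are 200 camera calls.

TASK

Take the yellow marker plate off the blue cover and slip it by its hole over the steel post, down flat on the post's white base, and let it go. Then peel the stuck cover off the sample tray by its orange corner tab: raise that corner first while the opposite corner stays down, and leave the tray standing where it is. Finish still gripping the cover, held still and roughly level at least 10 cm above the bench, centred over the white inspection pad, and disturb nothing else.

Things in the scene. Friction and masses are not known exactly. Their poses are not given: they have to be found in the camera images.
- marker: Yellow plate 84 x 34 mm, 6 mm thick (45 g), lying flat on the cover at the start. Origin: centre of the underside; x along its length, z up. An 18 mm through hole lies 28 mm along +x; a standing grip fin (26 mm along x, 10 mm thick along y, from 6 to 36 mm up) lies at x = -12 mm: pinch it across y.
- marker_hole (a point): Centre of the marker's hole, at the plate's underside (axes as the marker's).
- marker_grip (a point): Point in the marker's grip fin to pinch, 27 mm above the marker's underside, 9 mm below the fin's top (axes as the marker's).
- post: Fixed marker post: white disc 120 mm across and 12 mm high with an upright steel post of 10 mm diameter at its centre, pointed, its tip 62 mm above the bench. Origin: on the bench under the post. May be left or right of the tray.
- cover: Blue cover, 152 x 120 mm plate 5 mm thick (about 110 g) with a skirt that reaches 11 mm down round the tray's rim. Origin: centre of the plate's underside, which rests on the tray's rim, 45 mm above the bench at the start; z up. Four sprung rubber bumpers in the middle of the tray's sides pinch the skirt: each holds it with about 1 to 2 N of rubbing, gone once that side is some 12 mm up.
- cover_tab (a point): Point in the cover's orange standing tab at its (+x, +y) corner, 52 and 37.5 mm from the centre, 26 mm above the plate's underside. The tab is 28 mm long along the cover's diagonal (0.62 rad from the cover's +x towards +y), 10 mm thick across it, and stands from 5 to 39 mm above the plate's underside: pinch it across its thickness. Axes as the cover's.
- cover_far (a point): Corner of the cover diagonally across from the tab, (-76, -60) mm from its centre, at the plate's underside: the corner that stays down while the tab is raised. Axes as the cover's.
- tray: Grey open sample tray full of vials under the cover, 140 x 108 x 45 mm, 0.9 kg, standing loose on the bench. Origin: centre of its underside; axes as the seated cover's.
- pad: White inspection pad with a teal cross, 165 x 145 x 3 mm, fixed flat on the bench. Origin: centre of its underside. May be left or right of the tray.
- amber_bottle: bystander: amber glass bottle, 64 mm across, 130 mm tall; origin at its underside.
- beaker: bystander: clear beaker, 68 mm across, 80 mm tall; origin at its underside.
- jar: bystander: white jar with red cap, 60 mm across, 70 mm tall; origin at its underside.
- crucible: bystander: small white ceramic cup, 48 mm across, 35 mm tall; origin at its underside.
- vial: bystander: small amber vial, 26 mm across, 45 mm tall; origin at its underside.
- spatula: bystander: flat steel spatula, 160 mm long, lying on the bench.

How it is judged:
By the outcome, as a careful person would: the job done as asked, in the order asked, and still so for the second after the job is handed in, while the arm keeps its last pose, push and grip.
It also fails if it takes over 54 s, if anything falls off the work surface, if the arm or the gripper's body presses on something with over 40 N, if the wrist force passes 120 N, or if a joint passes its speed limit or range.

## Working session

There is one attempt and no reset: what is moved stays moved. The work goes in short steps, Python scripts to look and compute and a tool call to move; the robot and the scene stay as the last step left them, time stands still between calls to the robot, and variables do not carry over. Pictures are saved under pics/ and viewed, at most 10 in all, crops included, and the job is handed in when it is done.

```bash
ls; mkdir -p pics; python3 - <<'E'
from bench import arm, viewer, status, job_done
import cv2
for n in ["scene","side","wrist"]:
    cv2.imwrite(f"pics/{n}0.png",viewer.get_image(n))
    c=viewer.get_calibration(n);print(n,c)
print(status.read_state())
a=cv2.imread("pics/scene0.png");
E
```

```text
bench.py
pics
scene {'K': array([[463.50178023,   0.        , 275.77954006],
       [  0.        , 463.50178023, 211.5529687 ],
       [  0.        ,   0.        ,   1.        ]]), 'rvec': array([ 1.95726549,  1.65037258, -0.5655091 ]), 'tvec': array([-108.98392867, -367.5494639 , 1319.3620529 ])}
side {'K': array([[469.76508263,   0.        , 281.12636014],
       [  0.        , 469.76508263, 220.21155629],
       [  0.        ,   0.        ,   1.        ]]), 'rvec': array([ 2.39995748, -0.07139181,  0.04933055]), 'tvec': array([-571.95486922,   89.7072783 ,  985.94868849])}
wrist {'K': array([[325.1922621 ,   0.        , 281.51733535],
       [  0.        , 325.1922621 , 207.14464156],
       [  0.        ,   0.        ,   1.        ]]), 'rvec': array([-1.70092275, -2.38611081, -0.39147421]), 'tvec': array([624.31760363, -42.2434647 , 381.07854683])}
{'clock': 0.15, 'joints': array([-9.79394017e-01,  3.85376652e-01,  6.93884598e-03, -3.34657116e-04,
       -1.19399491e+00, -2.58602314e-01]), 'joint_vel': array([-0.00019598, -0.00144465,  0.00404848,  0.00300579,  0.00130733,
        0.00123262]), 'joint_efforts': array([-1.67372091e-04, -3.92678976e+01,  1.88581288e+01,  4.18856889e+00,
       -3.39621009e-03, -2.14540279e-06]), 'position': array([ 204.06159522, -590.31600328,  247.47704965]), 'ee_rot': array([-1.65572252e-01,  9.86197311e-01,  8.09539825e-04, -1.95658609e-04]), 'contact_force': array([ 0.44020772,  0.07802379, -0.00234062]), 'wrist_torque': array([0.01379681, 0.01434157, 0.03091869]), 'grasp_force': 0.0, 'gripper_width': 85.85886748744365}
```

View pics/scene0.png

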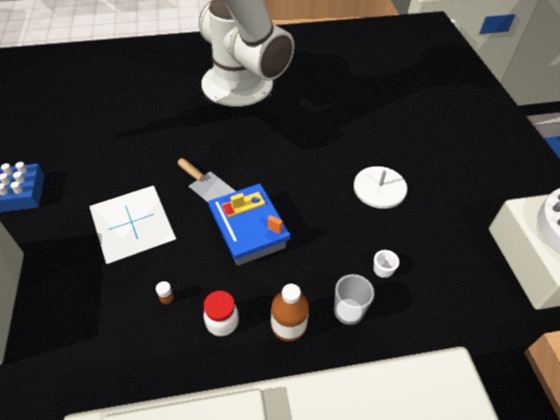

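View pics/side0.png

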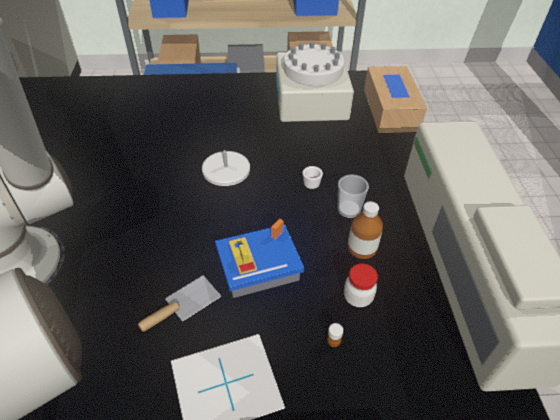

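The scene view shows the tray and cover near (250,222), the marker near (243,204), the orange tab near (275,225), the post disc at (381,187) and the pad at (132,222). The side view agrees. Next I'll enlarge the cover in both views.

```bash
cat > h.py <<'E'
import numpy as np, cv2
from bench import arm, viewer, status, job_done
def ray(c,uv):
    R=cv2.Rodrigues(c["rvec"])[0]; K=c["K"]
    d=R.T@np.linalg.solve(K,[uv[0],uv[1],1.]); return -R.T@c["tvec"], d
def plane(c,uv,z):
    o,d=ray(c,uv); return o+d*(z-o[2])/d[2]
def proj(c,p): return cv2.projectPoints(np.array(p,float).reshape(-1,1,3),c["rvec"],c["tvec"],c["K"],None)[0][:,0]
def two(ca,a,cb,b):
    (o,d),(p,e)=ray(ca,a),ray(cb,b)
    s=np.linalg.lstsq(np.c_[d,-e],p-o,rcond=None)[0]
    A,B=o+d*s[0],p+e*s[1]; return (A+B)/2,np.linalg.norm(A-B)
C={n:viewer.get_calibration(n) for n in("scene","side")}
def mask(im,lo,hi,roi=None):
    h=cv2.inRange(cv2.cvtColor(im,cv2.COLOR_BGR2HSV),lo,hi)
    if roi: 
        m=np.zeros_like(h);x0,y0,x1,y1=roi;m[y0:y1,x0:x1]=255;h&=m
    return h
def big(m): return max(cv2.findContours(m,cv2.RETR_EXTERNAL,cv2.CHAIN_APPROX_NONE)[0],key=cv2.contourArea)
def cen(c): M=cv2.moments(c);return np.array([M["m10"],M["m01"]])/M["m00"]
E
python3 - <<'E'
from h import *
np.set_printoptions(precision=1,suppress=True)
a=cv2.imread("pics/scene0.png");b=cv2.imread("pics/side0.png")
cv2.imwrite("pics/crop0.png",np.hstack([cv2.resize(a[175:275,200:300],(400,400),interpolation=cv2.INTER_CUBIC),cv2.resize(b[210:310,210:310],(400,400),interpolation=cv2.INTER_CUBIC)]))
R={"scene":dict(c=(195,170,305,275),d=(345,160,415,212),p=(85,180,182,265)),"side":dict(c=(205,210,310,305),d=(195,145,256,190),p=(165,330,290,420))}
for n,im in(("scene",a),("side",b)):
    c=C[n]
    m=mask(im,(0,0,140),(180,70,255),R[n]["d"]);k=big(m);e=cv2.fitEllipse(cv2.convexHull(k));print(n,"disc",e,plane(c,cen(cv2.convexHull(k)),12))
    k=cv2.convexHull(big(mask(im,(0,0,140),(180,70,255),R[n]["p"])))
    q=cv2.approxPolyDP(k,6,True)[:,0];print("pad",[plane(c,x,3)[:2] for x in q])
    t=mask(im,(80,90,60),(100,255,255),R[n]["p"]);ys,xs=np.nonzero(t);print("cross",plane(c,(xs.mean(),ys.mean()),3))
    o=big(mask(im,(5,150,120),(14,255,255),R[n]["c"]));print("tab",cen(o),cv2.contourArea(o),cv2.boundingRect(o))
    y=big(mask(im,(18,120,80),(35,255,255),R[n]["c"]));print("yel",cen(y),cv2.boundingRect(y))
    k=cv2.convexHull(big(mask(im,(105,120,90),(130,255,255),R[n]["c"])))
    q=cv2.approxPolyDP(k,5,True)[:,0];print("cover",q.tolist(),[plane(c,x,50)[:2] for x in q])
E
```

```text
scene disc ((379.76715087890625, 186.59954833984375), (41.02989196777344, 53.53950500488281), 101.82435607910156) [457.5 272.   12. ]
pad [array([ 363.3, -239.9]), array([ 519.1, -196. ]), array([ 558.4, -335.3]), array([ 400.7, -377.7])]
cross [ 468.5 -289.5    3. ]
tab [274.8 224.2] 128.5 (269, 217, 14, 16)
yel [245.3 202.4] (228, 193, 36, 24)
cover [[259, 183], [289, 238], [234, 259], [207, 202]] [array([435.9,  -3.7]), array([591.1,  32.9]), array([622.2, -80.6]), array([ 471.4, -120. ])]
side disc ((225.66639709472656, 168.04872131347656), (34.6357307434082, 48.062110900878906), 85.77818298339844) [450.9 265.6  12. ]
pad [array([ 516.9, -196.8]), array([ 556. , -335.3]), array([ 497. , -351.5]), array([ 388.7, -345. ]), array([ 359.7, -241.6])]
cross [ 457.7 -289.     3. ]
tab [276.9 227.8] 126.5 (272, 219, 12, 19)
yel [240.8 251.3] (230, 238, 23, 36)
cover [[284, 224], [303, 272], [230, 291], [215, 240]] [array([580.9,  35.1]), array([609.3, -93. ]), array([ 467.1, -129.6]), array([435.2,  -1.9])]
```

View pics/crop0.png

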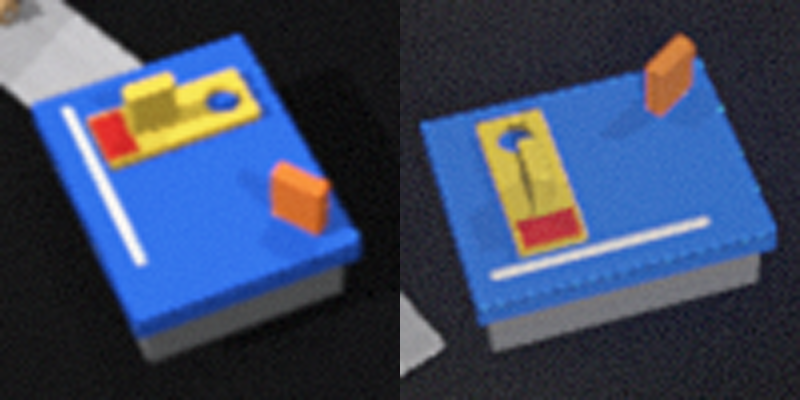

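The crops give clean corner pixels: cover top corners in scene (208,201), (260,184), (290,235), (234,255). I'll triangulate those together with the marker and the tab.

```bash
python3 - <<'E'
from h import *
np.set_printoptions(precision=1,suppress=True)
S=lambda p:np.array(p)/4+[200,175]-.4; D=lambda p:(np.array(p)-[400,0])/4+210-.4
def T(n,a,b):
    p,e=two(C["scene"],S(a),C["side"],D(b)); print(n,p,"gap",round(e,1)); return p
A=T("A",(240,36),(422,122));B=T("B",(360,238),(702,60));Cc=T("C",(138,322),(776,240));Dd=T("D",(33,105),(480,312))
c=(A+B+Cc+Dd)/4;x=(B+Cc-A-Dd)/2;print(c,np.linalg.norm(x),np.linalg.norm(A+B-Cc-Dd)/2,"yaw",np.arctan2(x[1],x[0]))
P=[T("m",a,b) for a,b in zip([(88,118),(236,68),(262,112),(112,168)],[(476+43,255),(476,122),(543,108),(588,240)])]
mc=sum(P)/4;mx=(P[1]+P[2]-P[0]-P[3])/2;print("mark",mc,np.linalg.norm(mx),np.arctan2(mx[1],mx[0]))
a=np.arctan2(mx[1],mx[0]);print("grip",mc[:2]-12*np.array([np.cos(a),np.sin(a)]))
T("tabtop",(302,177),(672,52))
for nm,p in(("d",[(379.8,186.6),(225.7,168)]),): print(nm,two(C["scene"],p[0],C["side"],p[1]))
for n,im in(("scene","pics/scene0.png"),("side","pics/side0.png")): 
    c=C[n];print(n,"cam",ray(c,(0,0))[0],[plane(c,f(q),56)[:2] for f in([S] if n=="scene" else [D]) for q in ([(88,118),(236,68),(262,112),(112,168)] if n=="scene" else [(519,255),(476,122),(543,108),(588,240)])])
st=status.read_state();print(st["position"],st["ee_rot"])
E
```

```text
A [435.8  -2.   48.7] gap 1.6
B [582.6  35.2  49.3] gap 2.4
C [610.8 -80.6  43.5] gap 3.9
D [ 465.6 -118.4   45.9] gap 1.2
[523.7 -41.5  46.8] 150.72708479085975 119.7612797985852 yaw 0.251568120542865
m [484.7 -90.6  52.3] gap 1.2
m [464.   -8.5  54.9] gap 1.2
m [497.9  -0.3  55.5] gap 0.7
m [518.4 -81.9  50.4] gap 1.4
mark [491.3 -45.3  53.3] 84.49205548810465 1.8172035631325618
grip [494.2 -57. ]
tabtop [565.3   9.   84.2] gap 0.1
d (array([450.1, 276.2,   2.9]), np.float64(0.06200348499007639))
scene cam [1111.3  -94.2  802.3] [array([487.2, -90.3]), array([465.6,  -9. ]), array([498. ,  -0.2]), array([522.1, -81.6])]
side cam [ 519.1 -634.7  796.8] [array([485.2, -93.9]), array([463.7,  -8.8]), array([498.1,  -1.1]), array([518.8, -86.7])]
[ 204.1 -590.3  247.5] [-0.2  1.   0.  -0. ]
```

View pics/wrist0.png

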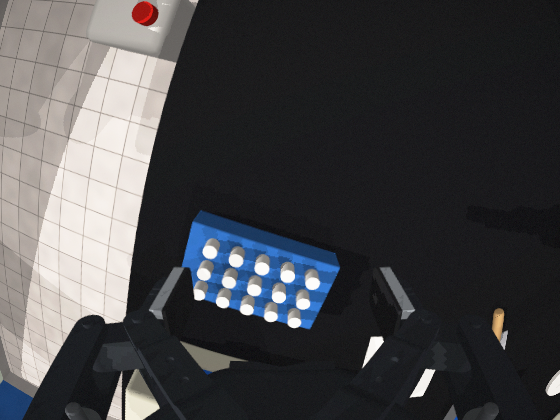

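The wrist view shows only a foreign rack at (262,270). The triangulated sizes check out: cover 151 x 120 at z ≈ 47, marker 84 long at z ≈ 53. Next I'll move above the marker for a closer wrist look.

```bash
cat > d.py <<'E'
# python3 d.py x y z yaw : shift to TCP target in tool axes; yaw = world angle of tool y axis (tool down)
import sys, numpy as np
from scipy.spatial.transform import Rotation as Ro
from bench import arm, viewer, status, job_done
x,y,z,w=map(float,sys.argv[1:5]); s=status.read_state(); R=Ro.from_quat(s["ee_rot"])
t=[]
for a in(w,w+np.pi):
    Y=np.array([np.cos(a),np.sin(a),0]);Z=np.array([0,0,-1.]);t.append(Ro.from_matrix(np.c_[np.cross(Y,Z),Y,Z]))
v=min(((R.inv()*q).as_rotvec() for q in t),key=np.linalg.norm)
if len(sys.argv)>5: v=max(((R.inv()*q).as_rotvec() for q in t),key=np.linalg.norm)
print("shift",np.round(R.inv().apply(np.array([x,y,z])-s["position"]),1),"rot",np.round(v,3),"joints",np.round(s["joints"],2),"F",s["contact_force"].round(1),"pos",s["position"].round(1))
E
python3 d.py 494 -57 190 0.246
```

```text
shift [-448.2  409.3   58.1] rot [ 1.000e-03  1.000e-03 -1.484e+00] joints [-0.98  0.39  0.01 -0.   -1.19 -0.26] F [ 0.4  0.1 -0. ] pos [ 204.1 -590.3  247.5]
```

The rows are not in the units I measure in: shifts go in shares of 1 m and turns go in shares of pi/2 rad. I convert before sending: -375 mm / 1000 = -0.375, 343 mm / 1000 = 0.343, -1.484 rad / 1.5708 = -0.9447.

Request:
inch_along --pt "-0.04 0.037 0.005 0 0 -0.0955" --pt "-0.08 0.074 0.01 0 0 -0.191" --pt "-0.12 0.11 0.016 0 0 -0.2865" --pt "-0.16 0.146 0.021 0 0 -0.382" --pt "-0.2 0.183 0.026 0 0 -0.4775" --pt "-0.235 0.215 0.031 0 0 -0.573" --pt "-0.27 0.247 0.035 0 0 -0.6685" --pt "-0.305 0.279 0.04 0 0 -0.7639" --pt "-0.34 0.31 0.045 0 0 -0.8594" --pt "-0.375 0.343 0.05 0 0 -0.9447"

```text
clock: 1.15
position: [442.1, -151.4, 199.3]
ee_rot: [0.79, -0.613, 0.0, -0.0]
contact_force: [1.7, -0.5, 0.6]
gripper_width: 85.3
grasp_force: 0.0
```

```bash
python3 d.py 494 -57 190 0.246
```

```text
shift [-78.5 -73.8   9.3] rot [-0.    -0.     0.006] joints [ 0.02  0.16 -0.44  0.   -0.97  0.23] F [ 1.7 -0.5  0.6] pos [ 442.1 -151.4  199.3]
```

Request:
inch_along --pt "0 0 0 0 0 0" --pt "0 0 0 0 0 0" --quiet true

```text
ok
```

```bash
python3 d.py 494 -57 190 0.246
```

```text
shift [-79.5 -74.1   9. ] rot [0.001 0.    0.002] joints [ 0.02  0.16 -0.44 -0.   -0.97  0.23] F [-0.5  0.1 -0.8] pos [ 441.8 -152.3  199.1]
```

Converted, -79.5 mm / 1000 = -0.0795, -74 mm / 1000 = -0.074.

Request:
inch_along --pt "-0.027 -0.025 0.003 0 0 0" --pt "-0.053 -0.05 0.006 0 0 0" --pt "-0.0795 -0.074 0.009 0 0 0" --pt "-0.0795 -0.074 0.009 0 0 0" --quiet true

```text
ok
```

```bash
python3 d.py 494 -57 190 0.246; python3 - <<'E'
from h import *
c=viewer.get_calibration("wrist");im=viewer.get_image("wrist");cv2.imwrite("pics/w1.png",im)
np.savez("w1.npz",**c);print(c,ray(c,(280,210))[0])
E
```

```text
shift [-0.6  1.2  0.1] rot [-0. -0.  0.] joints [ 0.21  0.22 -0.38  0.   -0.96  0.04] F [-0.1 -0.4 -0.7] pos [495.3 -57.3 190.1]
{'K': array([[325.1922621 ,   0.        , 281.51733535],
       [  0.        , 325.1922621 , 207.14464156],
       [  0.        ,   0.        ,   1.        ]]), 'rvec': array([-0.37655082,  3.03933934,  0.49679351]), 'tvec': array([467.04018793, 144.57015508, 381.44415087])} [ 515.77597637 -136.79012584  315.89604427]
```

View pics/w1.png

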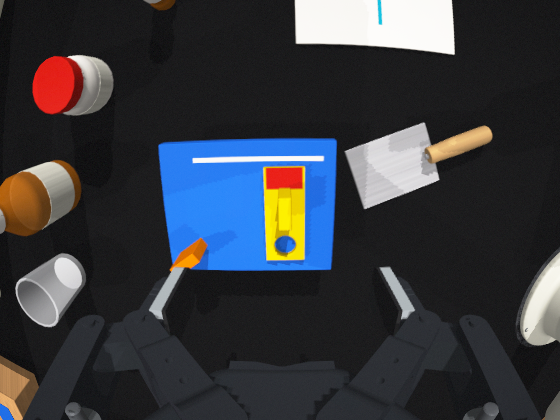

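The wrist view shows the marker with its red end at (284,178), hole at (285,245) and fin at (285,210), the tab at (190,254) and the cover corners. I'll measure these by fisheye rays.

```bash
cat >> h.py <<'E'
def fray(c,uv):
    n=cv2.fisheye.undistortPoints(np.array(uv,float).reshape(1,1,2),c["K"],np.zeros(4))[0,0]
    R=cv2.Rodrigues(c["rvec"])[0]; return -R.T@c["tvec"], R.T@[n[0],n[1],1.]
def fplane(c,uv,z):
    o,d=fray(c,uv); return o+d*(z-o[2])/d[2]
E
python3 - <<'E'
from h import *
np.set_printoptions(precision=1,suppress=True)
im=cv2.imread("pics/w1.png");c=dict(np.load("w1.npz"))
hs=cv2.cvtColor(im,cv2.COLOR_BGR2HSV)
m=mask(im,(18,100,60),(35,255,255),(250,150,320,275))|mask(im,(0,150,80),(4,255,255),(250,150,320,275))|mask(im,(175,150,80),(180,255,255),(250,150,320,275))
k=big(m);r=cv2.boxPoints(cv2.minAreaRect(k));print(r)
P=np.array([fplane(c,x,56)[:2] for x in r]);print(P,"centre",P.mean(0),[np.linalg.norm(P[i]-P[i-1]) for i in range(4)],[np.arctan2(*(P[i]-P[i-1])[::-1]) for i in range(4)])
red=mask(im,(0,150,80),(4,255,255),(250,150,320,275));print("red",cen(big(red)))
bl=mask(im,(100,80,20),(130,255,255),(268,228,302,262));q=big(bl);print("hole",cen(q),cv2.boundingRect(q),fplane(c,cen(q),54))
o=big(mask(im,(5,150,100),(16,255,255),(165,230,215,280)));print("tab",cen(o),cv2.boundingRect(o))
b=mask(im,(100,120,60),(130,255,255),(150,130,345,280));k=cv2.convexHull(big(b));q=cv2.approxPolyDP(k,4,True)[:,0];print("cover",q.tolist(),[fplane(c,x,50)[:2] for x in q])
for p in [(205,241),(185,268)]: print(fplane(c,p,84))
E
```

```text
[[263. 166.]
 [304. 166.]
 [304. 259.]
 [263. 259.]]
[[517.9 -82.7]
 [485.5 -90.8]
 [463.   -9.3]
 [498.8  -0.3]] centre [491.3 -45.8] [np.float64(84.55929637278217), np.float64(33.37128016147468), np.float64(84.6024856495769), np.float64(36.90509605674501)] [np.float64(-1.3432444246990771), np.float64(-2.8945146005377524), np.float64(1.840130685058576), np.float64(0.2460387387975076)]
red [284.1 177.4]
hole [284.8 243.8] (275, 236, 21, 17) [483.3 -18.9  54. ]
tab [192.1 251.3] (169, 238, 38, 33)
cover [[336, 140], [330, 269], [190, 269], [172, 263], [160, 143]] [array([ 464.8, -117.8]), array([435. ,  -1.8]), array([564.2,  32.2]), array([582.8,  30.8]), array([609.4, -81. ])]
[549.2 -18.7  84. ]
[562.4  10.8  84. ]
```

```bash
python3 d.py 494.3 -57.2 78 0.249
```

```text
shift [ -1.1  -0.5 112.1] rot [ 0.001  0.    -0.003] joints [ 0.21  0.22 -0.38 -0.   -0.96  0.04] F [ 0.2  0.1 -0.7] pos [494.2 -58.4 190.1]
```

Converted, 112 mm / 1000 = 0.112, 105 mm / 1000 = 0.105.

Request:
inch_along --pt "0 0 0.025 0 0 0" --pt "-0.0005 0 0.06 0 0 0" --pt "-0.0005 0 0.09 0 0 0" --pt "-0.0005 0 0.105 0 0 0" --pt "-0.0005 0 0.112 0 0 0" --pt "-0.0005 0 0.112 0 0 0" --finger_gap 50

```text
clock: 2.4
position: [493.1, -59.1, 78.0]
ee_rot: [0.788, -0.616, -0.001, 0.001]
contact_force: [0.2, -0.1, 0.1]
gripper_width: 49.7
grasp_force: 0.0
```

Request:
inch_along --pt "0 0 0 0 0 0" --pt "0 0 0 0 0 0" --pt "0 0 0 0 0 0" --pt "0 0 0 0 0 0" --pt "0 0 0 0 0 0" --pt "0 0 0 0 0 0" --finger_gap 0

```text
clock: 3.0
position: [494.7, -57.7, 79.6]
ee_rot: [0.789, -0.615, 0.001, -0.001]
contact_force: [-0.8, -0.7, 5.9]
gripper_width: 8.8
grasp_force: 60.1
```

Converted, -92 mm / 1000 = -0.092, -85 mm / 1000 = -0.085.

Request:
inch_along --pt "0 0 -0.003 0 0 0" --pt "0 0 -0.01 0 0 0" --pt "0 0 -0.03 0 0 0" --pt "0 0 -0.06 0 0 0" --pt "0 0 -0.085 0 0 0" --pt "0 0 -0.092 0 0 0" --pt "0 0 -0.092 0 0 0"

```text
clock: 3.7
position: [494.2, -57.5, 171.4]
ee_rot: [0.789, -0.615, 0.001, -0.001]
contact_force: [0.2, -0.6, -1.1]
gripper_width: 9.0
grasp_force: 59.2
```

```bash
python3 d.py 540 200 170 0.249
```

```text
shift [-238.7 -107.1    1.7] rot [-0.003  0.    -0.003] joints [ 0.21  0.24 -0.41 -0.   -0.91  0.04] F [ 0.2 -0.6 -1.1] pos [494.2 -57.5 171.4]
```

Converted, -239 mm / 1000 = -0.239, -233 mm / 1000 = -0.233.

Request:
inch_along --pt "-0.015 -0.007 0 0 0 0" --pt "-0.045 -0.02 0 0 0 0" --pt "-0.08 -0.036 0 0 0 0" --pt "-0.115 -0.052 0 0 0 0" --pt "-0.15 -0.067 0 0 0 0" --pt "-0.185 -0.083 0 0 0 0" --pt "-0.215 -0.096 0 0 0 0" --pt "-0.233 -0.104 0 0 0 0" --pt "-0.239 -0.107 0 0 0 0" --pt "-0.239 -0.107 0 0 0 0"

```text
clock: 4.7
position: [539.0, 200.1, 169.3]
ee_rot: [0.789, -0.615, -0.0, 0.001]
contact_force: [-1.1, 0.0, -0.6]
gripper_width: 9.2
grasp_force: 59.1
```

```bash
python3 - <<'E'
from h import *
c=viewer.get_calibration("wrist");w=viewer.get_image("wrist");a=viewer.get_image("scene");b=viewer.get_image("side")
for n,i in zip("wab",(w,a,b)):cv2.imwrite(f"pics/{n}2.png",i)
np.savez("w2.npz",**c);print(status.read_state()["position"])
A=cv2.resize(cv2.imread("pics/scene0.png")[155:215,345:420],(300,240),interpolation=cv2.INTER_CUBIC)
B=cv2.resize(cv2.imread("pics/side0.png")[140:200,190:265],(300,240),interpolation=cv2.INTER_CUBIC)
cv2.imwrite("pics/c2.png",cv2.copyMakeBorder(np.vstack([np.hstack([A,B])]),0,0,0,0,0) if 0 else np.vstack([cv2.resize(w[:,:],(600,360))[:, :],np.hstack([A,B])]))
E
```

```text
[539.05101707 198.77555558 170.13962816]
```

View pics/c2.png

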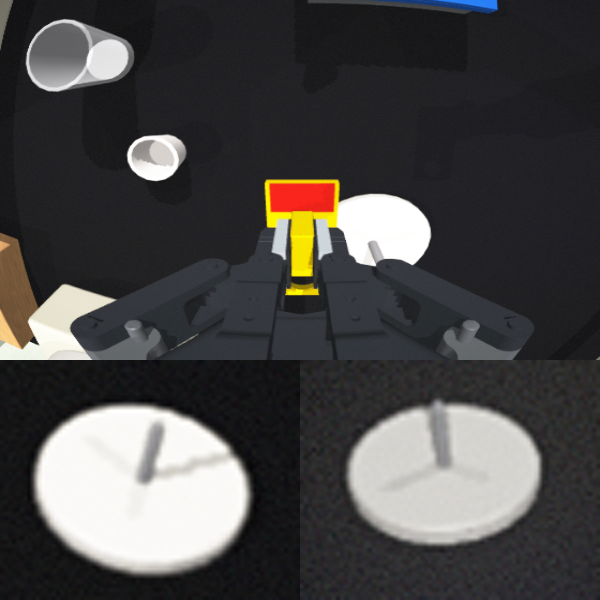

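The wrist view shows the disc at about (355,275), with the post foot at (348,283) in full-image pixels. In the crops the post runs from foot (381.3,184.6) to tip (384.5,171) in scene, and from (226,166) to (224.5,150.5) in side.

```bash
python3 - <<'E'
from h import *
np.set_printoptions(precision=1,suppress=True)
a,b=C["scene"],C["side"];s=lambda p:np.array(p)/4+[345,155]-.4;d=lambda p:np.array(p)/4+[190,140]-.4
for n,p,q,z in(("foot",(146,119),(144,105),12),("tip",(158,64),(138,42),62)):
    print(n,two(a,s(p),b,d(q)),plane(a,s(p),z),plane(b,d(q),z))
# disc top ellipse hull in crops: left/right/top extremes give centre
from h import mask
c=dict(np.load("w2.npz"));w=cv2.imread("pics/w2.png")
print("wrist foot",fplane(c,(348,283),12))
m=mask(w,(0,0,150),(180,60,255),(325,215,410,320));k=big(m)[:,0]
P=np.array([fplane(c,x,12)[:2] for x in k])
# robust circle fit of R=60 on contour points of the outer edge
from scipy.optimize import least_squares
f=least_squares(lambda v:np.hypot(*(P-v).T)-60,[454,270],loss="soft_l1",f_scale=1.);r=f.fun;print("circle",f.x,(abs(r)<1.5).mean())
for n,cc,im,roi in(("scene",a,"pics/scene0.png",(345,155,420,215)),("side",b,"pics/side0.png",(190,140,265,200))):
    k=cv2.convexHull(big(mask(cv2.imread(im),(0,0,140),(180,80,255),roi)))[:,0]
    P=np.array([plane(cc,x,12)[:2] for x in k]);f=least_squares(lambda v:np.hypot(*(P-v).T)-60,[454,270],loss="soft_l1",f_scale=1.);print(n,f.x,(abs(f.fun)<1.5).mean())
E
```

```text
foot (array([449.9, 277.8,   9.4]), np.float64(1.1707062001068773)) [451.5 277.1  12. ] [450.5 274.   12. ]
tip (array([451.1, 275.6,  59.5]), np.float64(3.3004718963310764)) [455.1 272.9  62. ] [450.4 274.8  62. ]
wrist foot [449.4 276.   12. ]
circle [451.7 272.8] 0.38549618320610685
scene [454.1 273.3] 0.4
side [451.1 267.4] 0.2692307692307692
```

```bash
python3 d.py 460.5 236.5 101 0.249
```

```text
shift [-55.6  67.   69.2] rot [ 0.001 -0.    -0.004] joints [ 0.64  0.37 -0.23 -0.   -0.98 -0.39] F [ 0.4 -0.4  0.3] pos [539.1 198.8 170.1]
```

Request:
inch_along --pt "-0.01 0.012 0 0 0 0" --pt "-0.025 0.03 0.005 0 0 0" --pt "-0.04 0.05 0.02 0 0 0" --pt "-0.052 0.062 0.04 0 0 0" --pt "-0.0555 0.067 0.058 0 0 0" --pt "-0.0555 0.067 0.067 0 0 0" --pt "-0.0555 0.067 0.069 0 0 0" --pt "-0.0555 0.067 0.069 0 0 0"

```text
clock: 5.65
position: [461.4, 237.4, 101.8]
ee_rot: [0.788, -0.615, 0.0, -0.0]
contact_force: [1.1, -0.5, -0.2]
gripper_width: 9.1
grasp_force: 59.2
```

```bash
python3 - <<'E'
from h import *
w=viewer.get_image("wrist");a=viewer.get_image("scene");b=viewer.get_image("side")
for n,i in zip("wab",(w,a,b)):cv2.imwrite(f"pics/{n}3.png",i)
f=lambda i,x,y:cv2.resize(i[y:y+75,x:x+75],(400,400),interpolation=cv2.INTER_CUBIC)
cv2.imwrite("pics/c3.png",np.hstack([f(a,345,145),f(b,190,125)]))
E
```

```text
(no output)
```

View pics/c3.png

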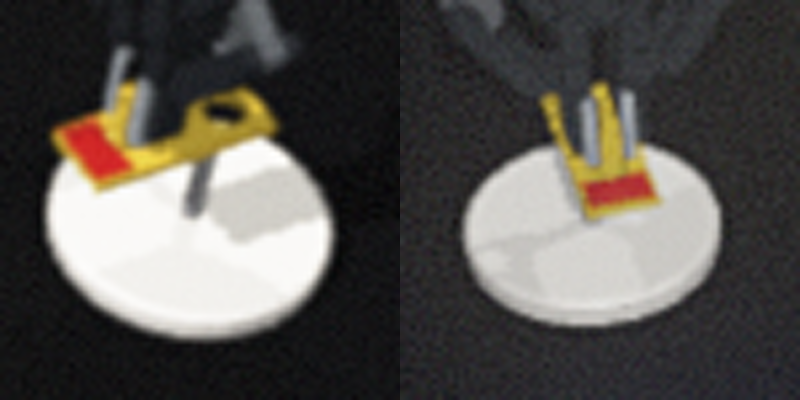

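In the scene crop the hole at (225,108) sits above the post, whose foot is at (190,210). I'll compare both in the same camera.

```bash
python3 - <<'E'
from h import *
np.set_printoptions(precision=1,suppress=True)
a,b=C["scene"],C["side"];s=lambda p:np.array(p)*75/400+[345,145]-.4;d=lambda p:(np.array(p)-[400,0])*75/400+[190,125]-.4
print(status.read_state()["position"])
z=73
print("hole scene",[plane(a,s((225,109)),zz)[:2] for zz in(z,z+3,z+6)],"foot",plane(a,s((192,211)),12)[:2],"tip0",plane(a,np.array([158,64])/4+[345,155]-.4,62)[:2])
P=[plane(a,s(p),z+6) for p in((52,130),(97,182),(277,122),(250,88))];print("corners scene",P,sum(P)/4)
Q=[plane(b,d(p),z+6) for p in((586,210),(660,195))];print("side red corners",Q)
ax=np.array([np.cos(1.82),np.sin(1.82)]);print("side hole est",sum(Q)[:2]/2+70*ax, "scene from red end",(P[0]+P[1])[:2]/2+70*ax)
E
```

```text
[461.7 237.7 102.2]
hole scene [array([449.6, 278.7]), array([452.3, 277.1]), array([455. , 275.6])] foot [450.7 276.1] tip0 [455.1 272.9]
corners scene [array([455. , 202.3,  79. ]), array([485.6, 212.1,  79. ]), array([465.5, 294.2,  79. ]), array([445.1, 289.7,  79. ])] [462.8 249.6  79. ]
side red corners [array([453.6, 203.1,  79. ]), array([485.8, 211.6,  79. ])]
side hole est [452.5 275.2] scene from red end [453.1 275. ]
```

Converted, 29 mm / 1000 = 0.029, 24 mm / 1000 = 0.024.

Request:
inch_along --pt "0 0.001 0.004 0 0 0" --pt "0 0.001 0.009 0 0 0" --pt "0 0.001 0.014 0 0 0" --pt "0 0.001 0.019 0 0 0" --pt "0 0.001 0.024 0 0 0" --pt "0 0.001 0.029 0 0 0" --pt "0 0.001 0.029 0 0 0"

```text
clock: 6.5
position: [459.5, 237.0, 71.5]
ee_rot: [0.789, -0.615, -0.0, 0.001]
contact_force: [0.1, -0.3, -0.4]
gripper_width: 8.3
grasp_force: 59.1
```

Request:
inch_along --pt "0 0 0.006 0 0 0" --pt "0 0 0.012 0 0 0" --pt "0 0 0.018 0 0 0" --pt "0 0 0.024 0 0 0" --pt "0 0 0.026 0 0 0" --pt "0 0 0.026 0 0 0"

```text
clock: 7.1
position: [459.8, 237.2, 46.0]
ee_rot: [0.789, -0.615, -0.0, 0.0]
contact_force: [-0.0, 0.1, 0.8]
gripper_width: 8.7
grasp_force: 59.1
```

```bash
python3 d.py 460 237 41 .249
```

```text
shift [ 0.2 -0.1  5. ] rot [ 0.001 -0.001 -0.003] joints [ 0.79  0.45 -0.5   0.   -0.62 -0.54] F [-0.   0.1  0.8] pos [459.8 237.2  46. ]
```

Converted, 3 mm / 1000 = 0.003, 2 mm / 1000 = 0.002.

Request:
inch_along --pt "0 0 0.001 0 0 0" --pt "0 0 0.002 0 0 0" --pt "0 0 0.003 0 0 0" --pt "0 0 0.003 0 0 0"

```text
clock: 7.5
position: [460.0, 237.3, 43.4]
ee_rot: [0.789, -0.615, -0.0, 0.0]
contact_force: [-0.5, 0.8, 0.0]
gripper_width: 8.8
grasp_force: 59.1
```

Request:
inch_along --pt "0 0 0.001 0 0 0" --pt "0 0 0.001 0 0 0" --pt "0 0 0.001 0 0 0"

```text
clock: 7.8
position: [460.0, 237.4, 42.4]
ee_rot: [0.789, -0.615, 0.0, -0.0]
contact_force: [0.2, -0.7, -0.1]
gripper_width: 9.0
grasp_force: 59.1
```

Request:
inch_along --pt "0 0 0.001 0 0 0" --pt "0 0 0.001 0 0 0" --pt "0 0 0.001 0 0 0"

```text
clock: 8.1
position: [460.1, 237.5, 41.6]
ee_rot: [0.789, -0.615, 0.0, -0.0]
contact_force: [0.5, 0.1, 1.9]
gripper_width: 8.7
grasp_force: 59.4
```

Converted, 0.7 mm / 1000 = 0.0007.

Request:
inch_along --pt "0 0 0.0007 0 0 0" --pt "0 0 0.0007 0 0 0" --pt "0 0 0.0007 0 0 0"

```text
clock: 8.4
position: [460.1, 237.5, 41.6]
ee_rot: [0.789, -0.615, 0.0, -0.0]
contact_force: [-1.3, -0.2, 7.6]
gripper_width: 8.8
grasp_force: 60.3
```

Request:
inch_along --pt "0 0 0 0 0 0" --pt "0 0 0 0 0 0" --pt "0 0 0 0 0 0" --pt "0 0 0 0 0 0" --finger_gap 30

```text
clock: 8.8
position: [459.9, 237.3, 40.5]
ee_rot: [0.788, -0.615, -0.0, 0.0]
contact_force: [0.1, -0.3, -0.8]
gripper_width: 30.1
grasp_force: 0.0
```

The marker is down and released. Next I'll retract, confirm its placement, and look at the tab with the hand away.

Converted, -130 mm / 1000 = -0.13, -120 mm / 1000 = -0.12.

Request:
inch_along --pt "0 0 -0.005 0 0 0" --pt "0 0 -0.02 0 0 0" --pt "0 0 -0.05 0 0 0" --pt "0 0 -0.09 0 0 0" --pt "0 0 -0.12 0 0 0" --pt "0 0 -0.13 0 0 0" --pt "0 0 -0.13 0 0 0"

```text
clock: 9.5
position: [460.5, 237.9, 172.4]
ee_rot: [0.789, -0.615, 0.0, -0.002]
contact_force: [-0.6, 0.5, -1.1]
gripper_width: 29.9
grasp_force: 0.0
```

```bash
python3 d.py 564 -60 185 2.44; python3 - <<'E'
from h import *
np.set_printoptions(precision=0,suppress=True)
a,b=C["scene"],C["side"]
for n,p,q in(("beaker base",(349,318),(348,213)),("bottle cap",(291,292),(371,209)),("jar cap",(219,305),(363,276)),("cruc",(386,258),(312,171))): print(n,two(a,p,b,q))
A=viewer.get_image("scene");B=viewer.get_image("side");cv2.imwrite("pics/a4.png",A);cv2.imwrite("pics/b4.png",B)
for n,c,im,roi in(("scene",a,A,(345,145,420,215)),("side",b,B,(190,130,265,200))):
    m=mask(im,(18,100,60),(35,255,255),roi);k=big(m);print(n,cv2.boundingRect(k),[plane(c,x,18)[:2] for x in cv2.boxPoints(cv2.minAreaRect(k))])
E
```

```text
shift [314.1 -27.9 -13.1] rot [-0.002  0.004  0.948] joints [ 0.79  0.27 -0.36 -0.   -0.93 -0.54] F [-0.6  0.5 -1.1] pos [460.5 237.9 172.4]
beaker base (array([744., 125., -22.]), np.float64(4.356468951176564))
bottle cap (array([750.,   2., 123.]), np.float64(2.65848594377408))
jar cap (array([ 722., -118.,   63.]), np.float64(0.3144546645929402))
cruc (array([662., 213.,  39.]), np.float64(0.6122771799207715))
scene (350, 177, 40, 23) [array([447., 200.]), array([420., 293.]), array([468., 291.]), array([494., 201.])]
side (219, 160, 21, 25) [array([431., 282.]), array([462., 298.]), array([484., 205.]), array([455., 191.])]
```

Converted, 247 mm / 1000 = 0.247, 235 mm / 1000 = 0.235, 0.948 rad / 1.5708 = 0.6035.

```bash
python3 d.py 564 8 175 2.44
```

```text
shift [247.4 -46.   -5.3] rot [ 0.002 -0.001  0.947] joints [ 0.79  0.28 -0.37 -0.   -0.93 -0.54] F [-0.5 -0.6 -1.1] pos [459.2 236.8 169.7]
```

Request:
inch_along --pt "0.025 -0.005 0 0 0 0.0955" --pt "0.055 -0.014 0 0 0 0.191" --pt "0.095 -0.024 0 0 0 0.2865" --pt "0.135 -0.034 0 0 0 0.382" --pt "0.175 -0.037 0 0 0 0.4775" --pt "0.21 -0.04 0 0 0 0.573" --pt "0.235 -0.042 0 0 0 0.6035" --pt "0.247 -0.044 0 0 0 0.6035" --pt "0.247 -0.044 0 0 0 0.6035"

```text
clock: 10.5
position: [562.4, 7.3, 168.9]
ee_rot: [-0.42, 0.907, 0.0, -0.002]
contact_force: [-0.1, -0.4, -0.3]
gripper_width: 30.3
grasp_force: 0.0
```

```bash
python3 d.py 564 8 175 2.44
```

```text
shift [-1.6 -0.7 -6.1] rot [ 0.002 -0.003 -0.002] joints [ 0.3   0.35 -0.26 -0.   -0.96 -1.  ] F [-0.1 -0.4 -0.3] pos [562.4   7.3 168.9]
```

```bash
python3 - <<'E'
from h import *
np.set_printoptions(precision=1,suppress=True)
c=viewer.get_calibration("wrist");w=viewer.get_image("wrist");np.savez("w5.npz",**c);cv2.imwrite("pics/w5.png",w)
a=cv2.imread("pics/a4.png")
print(status.read_state()["position"],ray(c,(0,0))[0])
o=big(mask(w,(5,150,100),(16,255,255)));print("orange",cen(o),cv2.boundingRect(o))
f=cv2.resize(w,(800,600))
A=cv2.resize(a[150:210,345:420],(250,200),interpolation=cv2.INTER_CUBIC);f[:200,:250]=A
cv2.imwrite("pics/c5.png",f)
E
```

```text
[562.3   8.2 169.3] [510.6 -55.2 294.9]
orange [123.9 315.1] (98, 300, 52, 47)
```

View pics/c5.png

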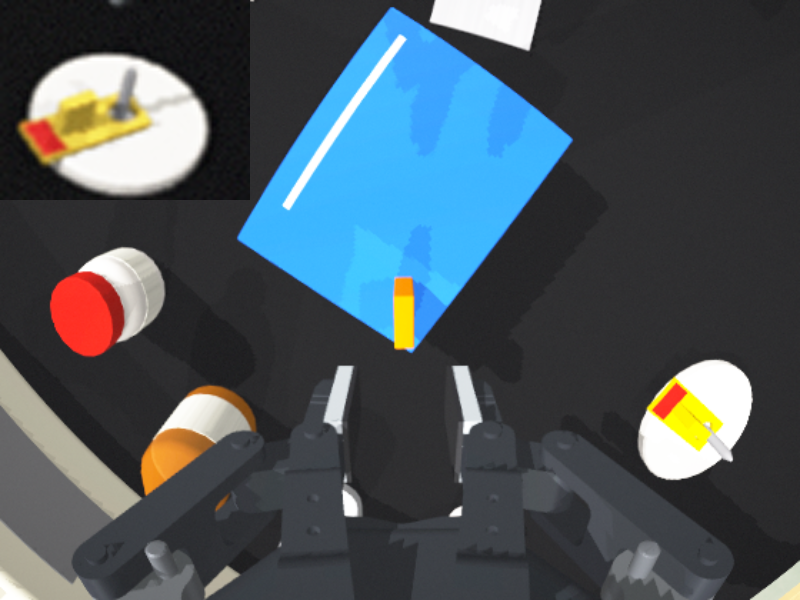

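The marker lies flat on the base with the post through its hole. The tab's top face spans (394,296) to (414,349) in the 800-px view.

```bash
python3 - <<'E'
from h import *
np.set_printoptions(precision=1,suppress=True)
c=dict(np.load("w5.npz"))
A,B=fplane(c,(403*.7,296*.7),84),fplane(c,(404.5*.7,349*.7),84);print(A,B,(A+B)/2,np.linalg.norm(B-A),np.arctan2(*(B-A)[1::-1]))
Q=[fplane(c,np.array(p)*.7,50)[:2] for p in((393,8),(573,139),(412,352),(238,238))];q=np.array(Q);print(q,q.mean(0),np.linalg.norm(q-np.roll(q,1,0),axis=1),np.arctan2(*(q[2]-q[1])[::-1]),np.arctan2(*(q[3]-q[0])[::-1]))
E
python3 d.py 564 8.5 73 2.44
```

```text
[555.3  -1.   84. ] [572.7  20.7  84. ] [564.    9.8  84. ] 27.914889348742026 0.8946377036878908
[[ 465.  -115.3]
 [ 434.5   -1. ]
 [ 580.7   37.3]
 [ 610.6  -78. ]] [522.7 -39.3] [150.4 118.3 151.1 119.1] 0.25619322808786793 0.2509214345937212
shift [-1.5 -1.3 96.2] rot [ 0.002 -0.002 -0.001] joints [ 0.3   0.35 -0.26 -0.   -0.96 -1.  ] F [0.1 0.  0.1] pos [562.3   8.2 169.3]
```

Converted, 96 mm / 1000 = 0.096, 95 mm / 1000 = 0.095.

Request:
inch_along --pt "-0.001 -0.001 0.025 0 0 0" --pt "-0.0015 -0.001 0.06 0 0 0" --pt "-0.0015 -0.001 0.085 0 0 0" --pt "-0.0015 -0.001 0.095 0 0 0" --pt "-0.0015 -0.001 0.096 0 0 0" --pt "-0.0015 -0.001 0.096 0 0 0"

```text
clock: 11.15
position: [565.2, 9.8, 75.5]
ee_rot: [-0.422, 0.907, -0.0, 0.001]
contact_force: [0.1, 0.6, 0.3]
gripper_width: 30.0
grasp_force: 0.0
```

Request:
inch_along --pt "0 0 0 0 0 0" --pt "0 0 0 0 0 0" --pt "0 0 0 0 0 0" --pt "0 0 0 0 0 0" --pt "0 0 0 0 0 0" --finger_gap 0

```text
clock: 11.65
position: [565.4, 9.6, 76.4]
ee_rot: [-0.421, 0.907, -0.0, 0.002]
contact_force: [-1.8, 3.7, 6.2]
gripper_width: 9.0
grasp_force: 59.9
```

```bash
python3 d.py 564 9 73 2.44
```

```text
shift [1.3 0.7 3.4] rot [-0.002  0.003 -0.   ] joints [ 0.3   0.47 -0.35 -0.   -0.75 -1.01] F [-1.8  3.7  6.2] pos [565.4   9.6  76.4]
```

Converted, -23.9 mm / 1000 = -0.0239, 6.3 mm / 1000 = 0.0063, -0.15 rad / 1.5708 = -0.0955.

Request:
inch_along --pt "0.0008 0 -0.004 0 -0.0159 0" --pt "0.0017 0 -0.008 0 -0.0318 0" --pt "0.0027 0 -0.012 0 -0.0477 0" --pt "0.0038 0 -0.016 0 -0.0637 0" --pt "0.005 0 -0.02 0 -0.0796 0" --pt "0.0063 0 -0.0239 0 -0.0955 0" --pt "0.0063 0 -0.0239 0 -0.0955 0"

```text
clock: 12.35
position: [559.4, 3.1, 98.7]
ee_rot: [-0.419, 0.905, 0.032, 0.068]
contact_force: [-1.5, -2.0, -2.6]
gripper_width: 8.7
grasp_force: 58.7
```

```bash
python3 - <<'E'
from h import *
print(status.read_state()["wrist_torque"]);b=viewer.get_image("side");a=viewer.get_image("scene");cv2.imwrite("pics/a6.png",a);cv2.imwrite("pics/b6.png",b)
f=lambda i,x,y:cv2.resize(i[y:y+110,x:x+110],(400,400),interpolation=cv2.INTER_CUBIC)
cv2.imwrite("pics/c6.png",np.hstack([f(a,195,170),f(b,205,205)]))
E
```

```text
[-0.83633335  0.57559323 -0.03809242]
```

View pics/c6.png

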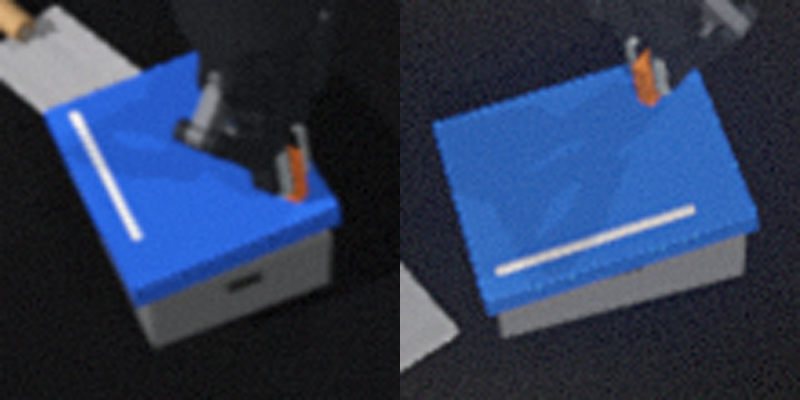

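Both crops show the tab corner raised, the far corner still seated, and the tray in place. I'll continue the same rotation.

The rows are not in the units I measure in: shifts go in shares of 1 m and turns go in shares of pi/2 rad. I convert before sending: -23.9 mm / 1000 = -0.0239, 6.3 mm / 1000 = 0.0063, -0.15 rad / 1.5708 = -0.0955.

Request:
inch_along --pt "0.0008 0 -0.004 0 -0.0159 0" --pt "0.0017 0 -0.008 0 -0.0318 0" --pt "0.0027 0 -0.012 0 -0.0477 0" --pt "0.0038 0 -0.016 0 -0.0637 0" --pt "0.005 0 -0.02 0 -0.0796 0" --pt "0.0063 0 -0.0239 0 -0.0955 0" --pt "0.0063 0 -0.0239 0 -0.0955 0"

```text
clock: 13.15
position: [555.0, -3.4, 122.4]
ee_rot: [-0.416, 0.897, 0.063, 0.137]
contact_force: [0.9, -0.2, 0.4]
gripper_width: 9.2
grasp_force: 58.9
```

```bash
python3 - <<'E'
from h import *
print(status.read_state()["wrist_torque"],status.read_state()["joints"])
for n in("scene","side"):
    im=viewer.get_image(n);cv2.imwrite(f"pics/{n}7.png",im)
    R=(195,170,300,280) if n=="scene" else (205,205,315,310)
    for f in(cv2.imread("pics/"+("a6" if n=="scene" else "b6")+".png"),im):
        g=mask(f,(0,0,55),(180,70,140),R);k=[c for c in cv2.findContours(g,0,2)[0] if cv2.contourArea(c)>60];print(n,[cv2.boundingRect(c) for c in k])
E
```

```text
[-0.50689671  0.41096172 -0.02566536] [ 0.17329193  0.33373596 -0.34988291 -0.30883096 -0.67361915 -0.6544996 ]
scene [(232, 234, 54, 31), (244, 189, 16, 22)]
scene [(222, 226, 64, 39), (234, 177, 16, 22)]
side [(231, 270, 70, 29), (256, 205, 47, 26)]
side [(231, 265, 70, 33), (281, 205, 18, 13)]
```

Converted, -75 mm / 1000 = -0.075, -17.6 mm / 1000 = -0.0176, -0.05 rad / 1.5708 = -0.0318.

Request:
inch_along --pt "0.0008 0 -0.004 0 -0.0159 0" --pt "0.0017 0 -0.008 0 -0.0318 0" --pt "0.0017 0 -0.008 0 -0.0318 0" --pt "0.0002 0 -0.0128 0 -0.0318 0" --pt "-0.0013 0 -0.0176 0 -0.0318 0" --pt "-0.0042 0 -0.027 0 -0.0318 0" --pt "-0.0087 0 -0.0415 0 -0.0318 0" --pt "-0.0146 0 -0.0605 0 -0.0318 0" --pt "-0.019 0 -0.075 0 -0.0318 0" --pt "-0.019 0 -0.075 0 -0.0318 0"

```text
clock: 14.25
position: [553.2, -6.1, 201.9]
ee_rot: [-0.415, 0.893, 0.072, 0.161]
contact_force: [0.6, -0.1, -1.6]
gripper_width: 9.0
grasp_force: 58.9
```

```bash
python3 d.py 501.5 -238 200 2.44; python3 - <<'E'
from h import *
print(status.read_state()["wrist_torque"])
for n in("scene","side"):
    im=viewer.get_image(n);cv2.imwrite(f"pics/{n}8.png",im)
    R=(195,170,300,280) if n=="scene" else (205,205,315,310)
    g=mask(im,(0,0,55),(180,70,140),R);k=[c for c in cv2.findContours(g,0,2)[0] if cv2.contourArea(c)>60];print(n,[cv2.boundingRect(c) for c in k])
E
```

```text
shift [ 198.3 -110.1  -70.7] rot [-0.005  0.354  0.001] joints [ 0.15  0.22 -0.28 -0.31 -0.82 -0.66] F [ 0.6 -0.1 -1.6] pos [553.2  -6.1 201.9]
[-0.53706772  0.46738665 -0.00665904]
scene [(195, 191, 91, 74)]
side [(218, 244, 83, 54)]
```

Converted, 198 mm / 1000 = 0.198, -110 mm / 1000 = -0.11, 0.354 rad / 1.5708 = 0.2254.

Request:
inch_along --pt "0.008 -0.004 -0.003 0 0.0127 0" --pt "0.024 -0.013 -0.008 0 0.0318 0" --pt "0.046 -0.026 -0.017 0 0.0573 0" --pt "0.07 -0.039 -0.025 0 0.0828 0" --pt "0.095 -0.053 -0.034 0 0.1146 0" --pt "0.12 -0.067 -0.043 0 0.1464 0" --pt "0.145 -0.08 -0.052 0 0.1719 0" --pt "0.17 -0.094 -0.061 0 0.1974 0" --pt "0.19 -0.106 -0.068 0 0.2165 0" --pt "0.198 -0.11 -0.071 0 0.2254 0"

```text
clock: 15.35
position: [498.6, -240.5, 196.3]
ee_rot: [-0.42, 0.908, -0.001, -0.004]
contact_force: [-0.4, -0.2, -1.0]
gripper_width: 8.4
grasp_force: 58.8
```

Request:
inch_along --pt "0 0 0 0 0 0" --pt "0 0 0 0 0 0" --pt "0 0 0 0 0 0"

```text
clock: 15.65
position: [499.8, -237.5, 197.4]
ee_rot: [-0.421, 0.907, -0.001, -0.002]
contact_force: [0.0, 0.5, -1.0]
gripper_width: 8.8
grasp_force: 58.8
```

```bash
python3 d.py 501.5 -238 200 2.44;  python3 - <<'E'
from h import *
f=[]
for n,x,y in(("scene",60,100),("side",150,210)):
    im=viewer.get_image(n);cv2.imwrite(f"pics/{n}9.png",im);f.append(cv2.resize(im[y:y+200,x:x+200],(400,400),interpolation=cv2.INTER_CUBIC))
cv2.imwrite("pics/c9.png",np.hstack(f))
c=viewer.get_calibration("wrist");cv2.imwrite("pics/w9.png",viewer.get_image("wrist"));np.savez("w9.npz",**c)
E
```

```text
shift [-0.7 -1.6 -2.6] rot [ 0.    -0.004  0.   ] joints [-0.15  0.31 -0.25  0.   -1.02 -0.55] F [ 0.   0.5 -1. ] pos [ 499.8 -237.5  197.4]
```

View pics/c9.png

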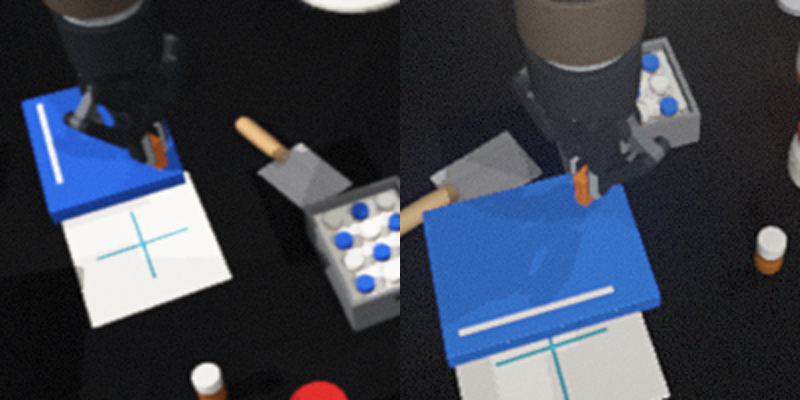

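The cover is held over the pad, tab at scene crop (157,152), and looks level. The cross is at (144,243) in the scene crop and (552,345) in the side crop.

```bash
python3 - <<'E'
from h import *
np.set_printoptions(precision=1,suppress=True)
a,b=C["scene"],C["side"];s=lambda p:np.array(p)/2+[60,100]-.25;d=lambda p:(np.array(p)-[400,0])/2+[150,210]-.25
P={}
for n,p,q in(("B",(183,175),(620,186)),("C",(54,212),(658,298)),("D",(22,102),(452,355))): P[n],g=two(a,s(p),b,d(q));print(n,P[n],g)
print("centre",(P["B"]+P["D"])/2, "cross",two(a,s((144,243)),b,d((552,345))),plane(a,s((144,243)),3),plane(b,d((552,345)),3))
u=P["C"]-P["D"];v=P["B"]-P["C"];print(np.linalg.norm(u),np.linalg.norm(v),u[2],v[2],np.arctan2(u[1],u[0]))
w=cv2.imread("pics/w9.png");c=dict(np.load("w9.npz"))
k=cv2.convexHull(big(mask(w,(95,100,60),(130,255,255))));q=cv2.approxPolyDP(k,6,True)[:,0];print(q.tolist())
for z in(160,175): 
    W=np.array([fplane(c,x,z)[:2] for x in q]);print(z,W.tolist() and W,W.mean(0),np.linalg.norm(W-np.roll(W,1,0),axis=1))
E
```

```text
B [ 517.4 -219.6  156.8] 15.040684005130684
C [ 544.9 -326.5  165.6] 2.5751727567763907
D [ 403.7 -364.   172.3] 0.30271071767802654
centre [ 460.5 -291.8  164.6] cross (array([ 458. , -286.3,    1.8]), np.float64(0.3883749140549422)) [ 459.1 -286.1    3. ] [ 457.9 -286.6    3. ]
146.32480762858376 110.73096395287943 -6.681454356930885 -8.739533364322881 0.25973643810143177
[[462, 91], [321, 273], [240, 280], [109, 193], [164, 88], [225, 0], [359, 0]]
160 [[ 364.4 -245.7]
 [ 491.5 -212.7]
 [ 530.7 -239.5]
 [ 553.6 -329. ]
 [ 487.6 -346.4]
 [ 434.3 -359.7]
 [ 382.3 -317. ]] [ 463.5 -292.9] [ 73.6 131.3  47.5  92.4  68.3  54.9  67.3]
175 [[ 372.1 -250.6]
 [ 487.5 -220.7]
 [ 523.1 -245. ]
 [ 543.9 -326.3]
 [ 483.9 -342.1]
 [ 435.6 -354.2]
 [ 388.3 -315.4]] [ 462.  -293.5] [ 66.8 119.3  43.1  83.9  62.   49.9  61.1]
```

The cover centre measures about (459,-287) against the cross at (458,-286). It sits at z ≈ 165–170, level and still.

Request:
inch_along --pt "0 0 0 0 0 0" --pt "0 0 0 0 0 0" --pt "0 0 0 0 0 0"

```text
clock: 16.1
position: [499.8, -237.8, 197.4]
ee_rot: [-0.421, 0.907, -0.001, -0.002]
contact_force: [-0.3, -1.1, -1.6]
gripper_width: 9.0
grasp_force: 58.8
```

```bash
python3 -c "
from bench import arm, viewer, status, job_done
print(job_done())"
```

```text
the job is handed in; nothing more can be done
None
```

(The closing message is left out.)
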